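Unlock a flask warmer's guard at its index plunger and seat a round flask

TASK

Get the flask warmer on the right-hand bench ready with the amber round-bottomed flask: pull up the black spring plunger that locks the metal guard plate, twist it so that it stays up when you let go, and slide the guard by its bar right out from under its guide lips towards the end stop, leaving it lying flat on the warmer. Then lift the flask off its cork ring and set it upright and centred in the seat ring that the guard had covered, without letting it fall. Leave the plunger latched up, and do not knock the bottles, the timer or the tape roll about.

Things in the scene. Friction and masses are not known exactly. Their poses are not given: they have to be found in the camera images.
- flask_warmer: low white bench heater, 124 x 262 x 50 mm (x, y, z), grey on top, fixed to the bench. Origin: centre of its underside, on the bench; +y is the way the guard slides open, -x its front with the dial. The flat top (deck) is at z = 50 mm. On it a channel 93 mm wide runs along y between walls to z = 61 mm. A steel bridge at y = -105 mm (26 mm wide in y, top at z = 71 mm) carries the plunger.
- channel_end (a point): middle of the face of the end stop (14 mm high) that closes the channel, at y = +120 mm of the warmer, deck height. From the bridge to y = -10 mm of the warmer dark steel lips (top at z = 64 mm) overhang the channel's edges and hold the guard down; from y = -10 mm to the stop the channel is open above.
- plunger (a joint): lift of the sprung plunger in m: 0 = down, its nose in the guard's hole; 0.016 = top of travel; spring 5 N at 0, 9 N at the top. A cross pin under the knob lies in a slot, so the knob turns only when lifted over 0.0115 (lift about 0.014). Turned 0.8 rad or more there, either way, and let go, the pin rests beside the slot: it stays up at about 0.011, the nose clear of the guard.
- twist_knob: the plunger's round black fluted knob, 28 mm across, 24 mm high, with a yellow line across its top. Origin: centre of its underside, at z = 83 mm over the bench while down. z is up, its turning axis; at the start its x and y axes are parallel to the warmer's. It turns 1.4 rad either way from the start, to fixed stops.
- knob_grip (a point): point on the knob's axis 13 mm above its underside: the middle of its grip, 96 mm over the bench while down, at x = 0, y = -105 mm of the warmer.
- guard_plate: loose bright steel plate, 90 x 110 x 8 mm, 0.15 to 0.3 kg, lying on the deck in the channel, over the seat. Origin: centre of its underside; axes parallel to the warmer's. Locked at y = -62 mm of the warmer, it is clear of the lips from y = +48 mm and meets the end stop at y = +65 mm. Its 10 mm locking hole is at y = -43 mm. It carries a black bar handle, see guard_bar.
- guard_bar (a point): middle of the axis of the guard's bar handle: a 10 mm round bar along x, 54 mm long, its axis 30 mm above the guard's underside (80 mm over the bench) and at y = +37 mm of the guard, on two posts of the same thickness. Push it towards the warmer's +y; there is free space of 60 mm between bar and bridge for closed fingers.
- seat (a point): centre of the seat ring at deck height, x = 0, y = -42 mm, z = 50 mm of the warmer. The aluminium ring is flush with the deck, 57 mm outside, 45 mm inside, over a well 18 mm deep. The seated flask hangs by its bulb in the ring, its lowest point about 10 mm below the deck.
- flask: round-bottomed flask of amber glass, 0.09 to 0.16 kg, weighted low: bulb 60 mm across, neck 23 mm across from 56 mm up, blue screw cap 31 mm across from 81 to 105 mm above the bottom. Origin: lowest point of the bulb, z along the neck. It starts upright in the cork ring, its lowest point about 15 mm over the bench.
- flask_bulb (a point): centre of the flask's bulb, 30 mm above its lowest point.
- flask_cap (a point): middle of the blue cap on the flask's axis, 93 mm above its lowest point: where to grip.
- cork_ring: loose cork ring on the left-hand bench, 88 mm outside, 46 mm inside, 26 mm high. Origin: centre of its underside. Fixed things stand round it: a rack of red-capped tubes 118 mm high to its left, a white bin 88 mm high and a tip box behind.
- bottle_buffer: white bottle with blue cap, 60 mm across, 135 mm high, standing close beside the flask. Origin: centre of its foot. A bystander.
- bottle_amber: brown bottle with black cap, 48 mm across, 105 mm high, standing behind the warmer. Origin: centre of its foot. A bystander.
- bottle_small: small white bottle with red cap, 38 mm across, 78 mm high, standing between the two benches. Origin: centre of its foot. A bystander.
- timer: white timer lying flat, 66 x 62 x 18 mm. Origin: centre of its underside. A bystander.
- tape_roll: roll of masking tape lying flat, 100 mm across, 25 mm high. Origin: centre of its underside. A bystander.
Not all that is in view belongs to the job. What is shaped like the flask but yellow is not meant.

How it is judged:
On the way, in this order (a step that is already met when the one before it is completed fails the run):
1. the plunger is latched up, let go by the fingers (value of joint plunger above 0.009 m and contact force between the fingers and twist_knob below 0.1 N), for 0.3 s.
2. the guard lies flat on the deck, clear of its guides, with the plunger still latched (value of joint plunger above 0.009 m and y of guard_plate in the frame of flask_warmer above 0.048 m and z of guard_plate in the frame of flask_warmer between 0.045 and 0.056 m and angle between guard_plate's own z axis and vertical below 0.06 rad), for 0.2 s.
At the end, for the whole second after the job is handed in: Plunger latched up (over 9 mm), let go; guard flat on the deck (under 0.06 rad), its centre over 48 mm along +y of the warmer's; flask released and at rest in the seat ring: bulb centre within 4 mm of the ring's axis, 64 to 73 mm above the warmer's underside, neck within 0.12 rad of upright (all of step 2 and contact force between the fingers and twist_knob below 0.1 N and horizontal distance between flask_bulb and seat below 0.004 m and z of flask_bulb in the frame of flask_warmer between 0.064 and 0.073 m and angle between flask's own z axis and vertical below 0.12 rad and linear speed of flask below 0.02 m/s); the robot touches nothing.
It fails at once if the flask is let fall (moves faster than 0.4 m/s out of the fingers) or is tipped by more than 0.6 rad ((linear speed of flask above 0.4 m/s and contact force between the fingers and flask below 0.05 N) or angle between flask's own z axis and vertical above 0.6 rad).
It fails at once if a bottle, the timer or the tape roll is shifted by more than 40 mm (distance of any of bottle_buffer, bottle_amber, bottle_small, timer, tape_roll from where it was at the start of the episode above 0.04 m).
It also fails if it takes over 72 s, if anything falls off the work surface, if the arm or the gripper's body presses on something with over 40 N, if the wrist force passes 120 N, or if a joint passes its speed limit or range.

ROBOT

A 7-joint arm with a two-finger parallel gripper is mounted at the origin on a cart in front of the work surface, level with it; the furniture and walls round the work are solid. World frame = base frame: x ahead of the robot, y to its left, z up, the work surface at z = 0. Lengths are in m, angles in rad, forces in N, time in s.
With the tool pointing down it reaches from about 0.425 to 0.875 m from the base axis. Payload 4.7 kg.
Tool frame: the origin (TCP) lies between the finger pads; the fingertips stand 14 mm ahead of it and the grasp point (between the pads) lies 5 mm behind it; z points along the fingers, y is the line along which they close (so a half turn about z gives the same grasp; the last joint's range is limited). The gripper opens to 87 mm and grips with 3 to 60 N. Pads are 19 mm wide; open, the fingers measure 117 mm over their backs; the gripper's body (75 mm by 190 mm) begins 51 mm behind the grasp point.
Start: joints at [-1.232, 0.321, -0.07, 1.45, 0.023, 1.371, -0.057], TCP at [0.207, 0.616, 0.237] pointing down, gripper open.
Joint ranges: [-2.86, 2.86], [-0.3, 2.09], [-1.38, 1.24], [0.06, 2.45], [-1.56, 4.7], [0.09, 2.05], [-2.69, 2.69]. Speed limits (rad/s): [2.57, 2.57, 3.14, 3.14, 3.14, 3.14, 3.14].

INTERFACE

Orientations are given as a rotation vector (axis times angle).
In Python, from bench import ctrl gives the robot as it stands.
- The arm moves only by the tool step_arm, never from a script. Its argument "commands" is a list of rows, each an object with "travel": the shift along the tool's x, y, z in m, a list of three; "turn": the turn, a rotation vector about the tool's x, y, z in degrees, a list of three. A call has 1 to 5 rows; each row is the pose to reach, as a shift and turn from the pose commanded when the call began, along the tool's axes at that moment; what a row does not reach only later rows make up. A row lasts 1/10 s, in which the tool goes at most 50 mm and 8.59 degrees, less where a joint would pass 70% of its speed; a pose out of reach is approached as far as the arm can. A call with a gripper value outside its range is refused whole. "gripper" is the opening, from 0 (shut) to 1 (fully open), set as the call begins (left out, the last holds). The fingers move at their own pace and stop on an object; "force" is the grip in N (left out, the last holds). Time passes only in rows, so rows that repeat a pose let the fingers close. It gives the time, the measured TCP pose, the force, the opening and the grip force at its end, in the units of the state.
- ctrl.get_state(): the state, without advancing time (a new reading comes with each control period).
- ctrl.get_image(name): name is "scene" or "top" or "wrist"; returns the picture (384x512x3 uint8, red, green, blue); there is no depth.
- ctrl.camera_model(name): a dict with "fx", "fy", "cx", "cy" (pixels), "R" (3x3) and "t" (3): a world point X has camera coordinates R X + t; the wrist camera has in their place "T_tool_cam" (4x4, takes a point from camera to tool coordinates, whose origin is the TCP and whose axes are the flange's). Camera axes: x right, y down, z forward; pixel columns grow to the right and rows downward; lengths in m; the calibration is good to about 2 mm. A picture is of the moment at which its call begins: read the wrist's pose just before it. camera_model takes no time and is no camera call.
- ctrl.close_job(): hands the job in; it is judged then, once.
The state is a dict: "time": time; "joint_positions": joint angles; "qd": joint speeds; "joint_torque": joint torques, N m; "position": TCP position; "tool_rot": TCP orientation; "ft_force": force on the tool from outside, world axes, zero at the start; "torque": the same for the moment, N m; "grip_width": opening from 0.0 (shut) to 1.0 (fully open); "grip_force": force on a finger pad.
Only numpy, scipy, OpenCV 4.12 (cv2) and the standard library are available. Lean on these libraries where they do the work, as an engineer would, in place of code of your own. Each camera call takes 0.05 s, during which the arm holds its last target. There are 200 camera calls.

## Working session

There is one attempt and no reset: what is moved stays moved. The work goes in short steps, Python scripts to look and compute and a tool call to move; the robot and the scene stay as the last step left them, time stands still between calls to the robot, and variables do not carry over. Pictures are saved under pics/ and viewed, at most 10 in all, crops included, and the job is handed in when it is done.

Besides the shell and the picture viewer there is one more tool, called after ">>>" as name(argument=value, ...) on one line, values as JSON. step_arm: Moves the arm, as the interface text tells. Its arguments: {"type":"object","properties":{"commands":{"type":"array"},"gripper":{"type":"number"},"force":{"type":"number"}},"required":["commands"]}

```bash
ls; mkdir -p pics
python3 - <<'E'
from bench import ctrl
import cv2,numpy as np
s=ctrl.get_state();print(s['time'],s['position'],s['tool_rot'],s['grip_width'])
a=ctrl.get_image('scene');b=ctrl.get_image('top')
cv2.imwrite('pics/s0.png',a[...,::-1]);cv2.imwrite('pics/t0.png',b[...,::-1])
for n in('scene','top','wrist'):print(n,ctrl.camera_model(n))
E
```

```text
pics
0.0 [0.20730456 0.61550322 0.23547053] [-5.07865343e-01 -3.10008227e+00  2.93596877e-03] 0.9973961850146492
scene {'fx': 430.2986977210491, 'fy': 430.2986977210491, 'cx': 257.68734051852493, 'cy': 197.99962162651562, 'R': array([[ 0.4920656 , -0.87047729, -0.0118633 ],
       [-0.38327487, -0.20438289, -0.90073748],
       [ 0.78164686,  0.44776883, -0.43420186]]), 't': array([-0.24771181,  0.28485176,  0.95239137])}
top {'fx': 427.8602363328354, 'fy': 427.8602363328354, 'cx': 261.53184697250435, 'cy': 196.2471934531415, 'R': array([[ 0.02511206, -0.9995445 ,  0.01673868],
       [-0.98731113, -0.02742404, -0.15641182],
       [ 0.15679962, -0.01259847, -0.98755008]]), 't': array([-0.03167598,  0.53300563,  1.36933774])}
wrist {'fx': 308.2658696826958, 'fy': 308.2658696826958, 'cx': 255.42486548923213, 'cy': 196.22403750174954, 'T_tool_cam': array([[-1.62436633e-04, -9.62666619e-01, -2.70689775e-01,
         7.45735498e-02],
       [ 9.99999955e-01, -8.79689139e-05, -2.87236151e-04,
         3.62343637e-04],
       [ 2.52700369e-04, -2.70689809e-01,  9.62666590e-01,
        -1.48676002e-01],
       [ 0.00000000e+00,  0.00000000e+00,  0.00000000e+00,
         1.00000000e+00]])}
```

Run:
```python
import cv2
for n in 'st':
  i=cv2.imread(f'pics/{n}0.png');cv2.imwrite(f'pics/{n}0b.png',cv2.resize(i,(800,600),interpolation=cv2.INTER_CUBIC))
```

```text
(no output)
```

View pics/s0b.png

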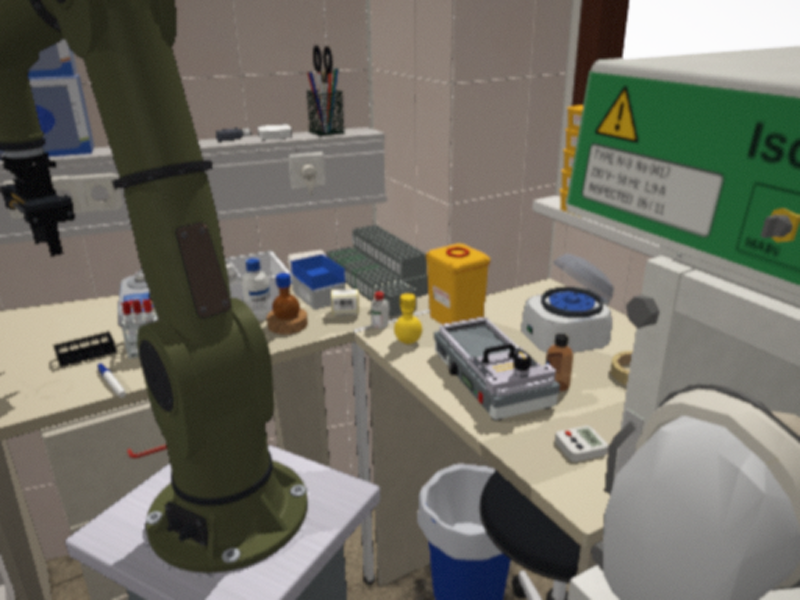

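View pics/t0b.png

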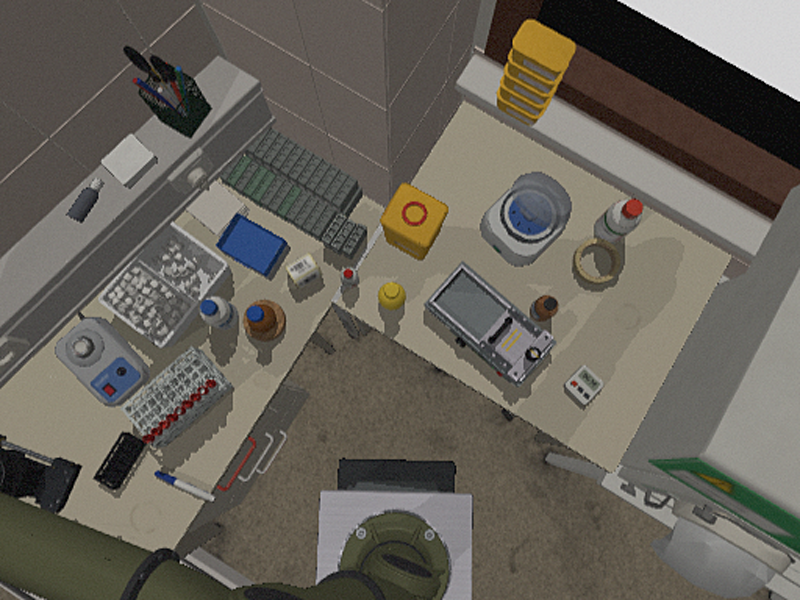

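The top picture shows the amber flask on the cork ring at (262,318), with blue cap at (255,313). The similar yellow flask at (391,295) has no ring and is the wrong colour, so the amber one is meant. The warmer's knob is at (533,353) and its bar at (500,331). I'll enlarge both targets to confirm.

```bash
cat > h.py <<'E'
import numpy as np,cv2
from scipy.spatial.transform import Rotation as Ro
from bench import ctrl
def ray(m,u,v):
    d=np.array([(u-m['cx'])/m['fx'],(v-m['cy'])/m['fy'],1.]);return -m['R'].T@m['t'],m['R'].T@d
def atz(m,u,v,z):
    o,d=ray(m,u,v);return o+d*(z-o[2])/d[2]
def wristm(s):
    m=ctrl.camera_model('wrist');T=np.eye(4);T[:3,:3]=Ro.from_rotvec(s['tool_rot']).as_matrix();T[:3,3]=s['position']
    W=np.linalg.inv(T@m['T_tool_cam']);m['R']=W[:3,:3];m['t']=W[:3,3];return m
def proj(m,X):
    c=m['R']@np.array(X)+m['t'];return c[0]/c[2]*m['fx']+m['cx'],c[1]/c[2]*m['fy']+m['cy']
E
python3 - <<'E'
from h import *
i=cv2.imread('pics/t0.png')
a=cv2.resize(i[160:250,265:365],(500,450),interpolation=cv2.INTER_CUBIC)
b=cv2.resize(i[180:240,120:180],(300,300),interpolation=cv2.INTER_CUBIC)
c=np.zeros((450,800,3),np.uint8);c[:,:500]=a;c[:300,500:]=b;cv2.imwrite('pics/c0.png',c)
m=ctrl.camera_model('top');f=1.5625
for n,u,v,z in[('knob',533,353,.107),('bar',500,331,.08),('cap',255,313,.12)]:print(n,atz(m,u/f,v/f,z).round(4))
E
```

```text
knob [ 0.4365 -0.2675  0.107 ]
bar [ 0.4824 -0.2053  0.08  ]
cap [0.5001 0.2877 0.12  ]
```

View pics/c0.png

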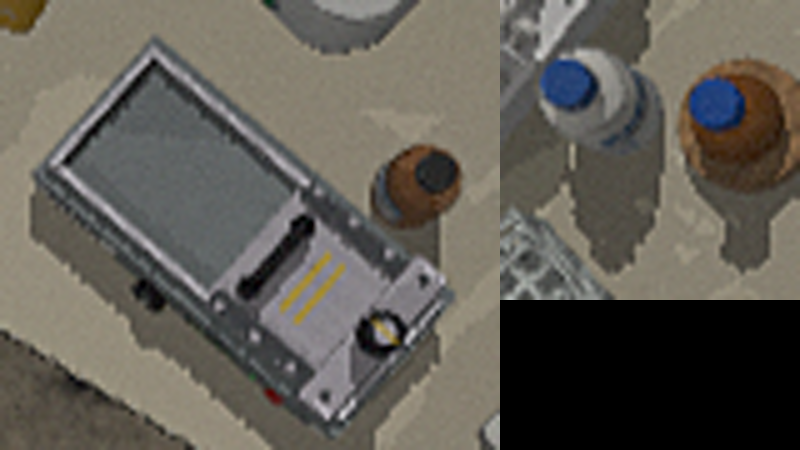

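The crop confirms the amber flask with its blue cap (crop 717,105), with the buffer bottle to its left. It also shows the guard bar ends at (302,225) and (247,288), the knob at (380,333), and the warmer's corners. Next I'll fit the warmer's pose.

Run:
```python
from h import *
m=ctrl.camera_model('top')
P=[(155,38,.061),(36,177,.061),(452,295,.065),(335,432,.065),(380,331,.107),(302,225,.08),(247,288,.08)]
W=np.array([atz(m,265+u/5,160+v/5,z) for u,v,z in P]);print(W.round(4))
y=(W[0]+W[1]-W[2]-W[3])[:2];x=(W[0]-W[1]+W[2]-W[3])[:2]
print(np.linalg.norm(W[0]-W[1]),np.linalg.norm(W[2]-W[3]),np.linalg.norm(W[0]-W[2]),np.linalg.norm(W[1]-W[3]))
print('ydir deg',np.degrees(np.arctan2(y[1],y[0])),'xdir',np.degrees(np.arctan2(x[1],x[0])))
b=(W[5]-W[6]);print('bar dir',np.degrees(np.arctan2(b[1],b[0])))
k=W[4,:2];bm=(W[5]+W[6])[:2]/2;d=bm-k;print('knob-bar',np.linalg.norm(d),np.degrees(np.arctan2(d[1],d[0])))
print('centre',W[:4].mean(0),'cork',[atz(m,120+(u-500)/5,180+v/5,.12) for u,v in[(717,105)]])
s=ctrl.get_state();print(Ro.from_rotvec(s['tool_rot']).as_matrix().round(3))
```

```text
[[ 0.6293 -0.1284  0.061 ]
 [ 0.5344 -0.052   0.061 ]
 [ 0.4641 -0.3223  0.065 ]
 [ 0.3741 -0.2464  0.065 ]
 [ 0.4356 -0.2671  0.107 ]
 [ 0.5049 -0.2226  0.08  ]
 [ 0.4634 -0.1875  0.08  ]]
0.12186532263243992 0.1176585123500339 0.2547452030210425 0.2520308611221862
ydir deg 50.01780056143755 xdir -39.480143008593586
bar dir -40.19669947254713
knob-bar 0.07875108178721837 51.97314250265798
centre [ 0.50049048 -0.18729005  0.063     ] cork [array([0.49796417, 0.28693174, 0.12      ])]
[[-0.948  0.319 -0.   ]
 [ 0.319  0.948 -0.002]
 [-0.    -0.002 -1.   ]]
```

The warmer's +y points along 50° in the world and its +x along -40°. The knob is at about (0.435,-0.267), the seat at (0.4735,-0.219) and the flask at (0.498,0.287). I'm arcing over to hover above the knob.

>>> step_arm(commands=[{"travel": [-0.042, -0.018, 0], "turn": [0, 0, 4.1]}, {"travel": [-0.084, -0.037, 0], "turn": [0, 0, 8.2]}, {"travel": [-0.125, -0.055, 0], "turn": [0, 0, 12.3]}, {"travel": [-0.167, -0.074, 0], "turn": [0, 0, 16.4]}, {"travel": [-0.209, -0.092, 0], "turn": [0, 0, 20.5]}], gripper=0.55, force=30)

```text
time: 0.6
position: [0.3771, 0.4605, 0.2362]
tool_rot: [-1.056, -2.959, 0.001]
ft_force: [0.6, 0.2, 0.2]
grip_width: 0.629
grip_force: 0.0
```

>>> step_arm(commands=[{"travel": [-0.038, -0.017, 0], "turn": [0, 0, 4.1]}, {"travel": [-0.077, -0.034, 0], "turn": [0, 0, 8.2]}, {"travel": [-0.115, -0.051, 0], "turn": [0, 0, 12.3]}, {"travel": [-0.154, -0.068, 0], "turn": [0, 0, 16.4]}, {"travel": [-0.192, -0.085, 0], "turn": [0, 0, 20.5]}])

```text
time: 1.1
position: [0.4719, 0.2732, 0.2363]
tool_rot: [-1.566, -2.723, 0.0]
ft_force: [1.0, 0.5, 0.2]
grip_width: 0.553
grip_force: 0.0
```

>>> step_arm(commands=[{"travel": [-0.037, -0.011, 0], "turn": [0, 0, 4.1]}, {"travel": [-0.074, -0.022, 0], "turn": [0, 0, 8.2]}, {"travel": [-0.111, -0.033, 0], "turn": [0, 0, 12.3]}, {"travel": [-0.148, -0.044, 0], "turn": [0, 0, 16.4]}, {"travel": [-0.185, -0.054, 0], "turn": [0, 0, 20.5]}])

```text
time: 1.6
position: [0.5184, 0.0865, 0.2363]
tool_rot: [-2.025, -2.401, 0.0]
ft_force: [1.0, 0.2, -0.2]
grip_width: 0.551
grip_force: 0.0
```

>>> step_arm(commands=[{"travel": [-0.036, -0.009, 0], "turn": [0, 0, 4.1]}, {"travel": [-0.072, -0.018, 0], "turn": [0, 0, 8.2]}, {"travel": [-0.109, -0.026, 0], "turn": [0, 0, 12.3]}, {"travel": [-0.145, -0.035, 0], "turn": [0, 0, 16.4]}, {"travel": [-0.181, -0.043, 0], "turn": [0, 0, 20.5]}])

```text
time: 2.1
position: [0.5066, -0.099, 0.2363]
tool_rot: [-2.42, -2.003, -0.0]
ft_force: [0.4, 0.2, -0.2]
grip_width: 0.548
grip_force: 0.0
```

>>> step_arm(commands=[{"travel": [-0.036, -0.009, 0], "turn": [0, 0, 4.1]}, {"travel": [-0.072, -0.018, 0], "turn": [0, 0, 8.2]}, {"travel": [-0.108, -0.026, 0], "turn": [0, 0, 12.3]}, {"travel": [-0.144, -0.034, 0], "turn": [0, 0, 16.4]}, {"travel": [-0.18, -0.042, 0], "turn": [0, 0, 20.5]}])

```text
time: 2.6
position: [0.4319, -0.2678, 0.2363]
tool_rot: [-2.738, -1.54, -0.001]
ft_force: [-0.2, -1.3, 0.3]
grip_width: 0.547
grip_force: 0.0
```

Run:
```python
from h import *
s=ctrl.get_state();i=ctrl.get_image('wrist');m=wristm(s);np.savez('w1',s=s['position'],r=s['tool_rot'])
R=Ro.from_rotvec(s['tool_rot']).as_matrix()
print(s['time'],s['position'],np.degrees(np.arctan2(R[1,1],R[0,1])),R[:,2],s['joint_positions'].round(2),s['grip_width'])
cv2.imwrite('pics/w1.png',cv2.resize(i[...,::-1],None,fx=1.5,fy=1.5,interpolation=cv2.INTER_CUBIC))
c=np.array([.5005,-.187,0]);ex=np.array([.766,-.643,0]);ey=np.array([.643,.766,0])
for n,x,y,z in[('knobtop',0,-.105,.107),('barL',-.027,-.025,.08),('barR',.027,-.025,.08),('br--',-.062,-.118,.071),('corner+-',.062,-.131,.05)]:
  print(n,np.array(proj(m,c+ex*x+ey*y+[0,0,z]))*1.5)
```

```text
2.6 [ 0.43186291 -0.26781749  0.23634157] -31.26763888421565 [ 7.34121752e-05  5.56784958e-04 -9.99999842e-01] [-0.27 -0.    0.78  1.82  0.    1.32 -0.03] 0.547240899235458
knobtop [385.30090232 286.94367053]
barL [362.17996235 148.1933828 ]
barR [446.51041091 161.74765764]
br-- [294.54375413 278.55349289]
corner+- [460.26433041 312.46789827]
```

View pics/w1.png

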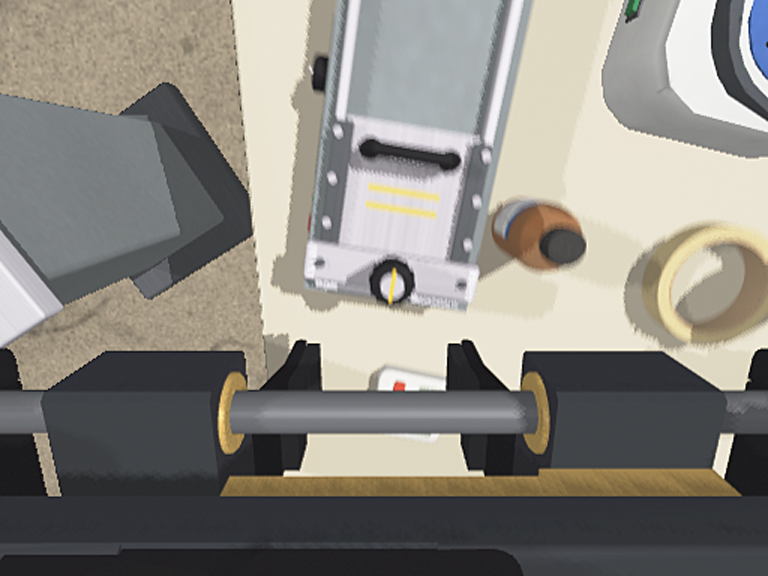

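The wrist view shows the knob at (392,283), the bar ends at (370,148) and (451,159), the amber bottle at right (540,235), and the timer lower down, under the gripper.

Run:
```python
from h import *
z=np.load('w1.npz');s={'position':z['s'],'tool_rot':z['r']};m=wristm(s)
k=atz(m,392/1.5,283/1.5,.107);a=atz(m,370/1.5,148/1.5,.08);b=atz(m,451/1.5,159/1.5,.08)
a2=atz(m,497/1.5,0,.061);b2=atz(m,463/1.5,190/1.5,.064)
print('knob',k,'bar',(a+b)/2,np.degrees(np.arctan2(*(b-a)[1::-1])))
d=(a+b)/2-k;print(np.linalg.norm(d[:2]),np.degrees(np.arctan2(d[1],d[0])))
R=Ro.from_rotvec(s['tool_rot']).as_matrix();print('tool move to knob',R.T@(k-s['position']))
print('bottle top',atz(m,564/1.5,245/1.5,.105), R.T@(atz(m,564/1.5,245/1.5,.105)-k))
```

```text
knob [ 0.43784749 -0.26742361  0.107     ] bar [ 0.48818121 -0.20738544  0.08      ] -38.665648427181935
0.07834581031596131 50.02480972861041
tool move to knob [0.00337639 0.00494016 0.1293422 ]
bottle top [ 0.53972532 -0.30188704  0.105     ] [0.0234196  0.10496852 0.00198829]
```

>>> step_arm(commands=[{"travel": [0.003, 0.004, 0.045]}, {"travel": [0.003, 0.004, 0.09]}, {"travel": [0.003, 0.004, 0.125]}, {"travel": [0.003, 0.004, 0.144]}, {"travel": [0.003, 0.004, 0.144]}])

```text
$.commands[0]: bad value
```

>>> step_arm(commands=[{"travel": [0, 0, 0]}, {"travel": [0, 0, 0]}, {"travel": [0, 0, 0]}, {"travel": [0, 0, 0]}], gripper=0.1, force=30)

```text
$.commands[0]: bad value
```

Both travel and turn are required in every row, so I'll resend these with a zero turn.

>>> step_arm(commands=[{"travel": [0.003, 0.004, 0.045], "turn": [0, 0, 0]}, {"travel": [0.003, 0.004, 0.09], "turn": [0, 0, 0]}, {"travel": [0.003, 0.004, 0.125], "turn": [0, 0, 0]}, {"travel": [0.003, 0.004, 0.144], "turn": [0, 0, 0]}, {"travel": [0.003, 0.004, 0.144], "turn": [0, 0, 0]}])

```text
time: 3.15
position: [0.4354, -0.2649, 0.0895]
tool_rot: [-2.732, -1.542, 0.008]
ft_force: [-0.4, 0.4, -0.6]
grip_width: 0.548
grip_force: 0.0
```

>>> step_arm(commands=[{"travel": [0, 0, 0], "turn": [0, 0, 0]}, {"travel": [0, 0, 0], "turn": [0, 0, 0]}, {"travel": [0, 0, 0], "turn": [0, 0, 0]}, {"travel": [0, 0, 0], "turn": [0, 0, 0]}], gripper=0.1, force=30)

```text
time: 3.55
position: [0.4387, -0.2664, 0.0938]
tool_rot: [2.735, 1.544, 0.003]
ft_force: [-0.2, 0.4, 3.8]
grip_width: 0.313
grip_force: 30.0
```

Gripped, with the opening at 27 mm. Now lifting.

>>> step_arm(commands=[{"travel": [0, 0, -0.005], "turn": [0, 0, 0]}, {"travel": [0, 0, -0.01], "turn": [0, 0, 0]}, {"travel": [0, 0, -0.0145], "turn": [0, 0, 0]}, {"travel": [0, 0, -0.0145], "turn": [0, 0, 0]}])

```text
time: 3.95
position: [0.4385, -0.2663, 0.1074]
tool_rot: [2.734, 1.544, 0.002]
ft_force: [4.8, -2.3, -9.4]
grip_width: 0.313
grip_force: 30.0
```

>>> step_arm(commands=[{"travel": [0, 0, 0], "turn": [0, 0, 8]}, {"travel": [0, 0, 0], "turn": [0, 0, 16]}, {"travel": [0, 0, 0], "turn": [0, 0, 24]}, {"travel": [0, 0, 0], "turn": [0, 0, 32]}, {"travel": [0, 0, 0], "turn": [0, 0, 40]}])

```text
time: 4.45
position: [0.4388, -0.2669, 0.1071]
tool_rot: [3.098, 0.507, 0.003]
ft_force: [6.5, -4.0, -9.9]
grip_width: 0.312
grip_force: 30.0
```

>>> step_arm(commands=[{"travel": [0, 0, 0], "turn": [0, 0, 8]}, {"travel": [0, 0, 0], "turn": [0, 0, 16]}, {"travel": [0, 0, 0], "turn": [0, 0, 24]}, {"travel": [0, 0, 0], "turn": [0, 0, 26]}, {"travel": [0, 0, 0], "turn": [0, 0, 26]}])

```text
time: 4.95
position: [0.4388, -0.2673, 0.1072]
tool_rot: [3.133, -0.196, 0.004]
ft_force: [5.8, -3.7, -9.9]
grip_width: 0.312
grip_force: 30.0
```

>>> step_arm(commands=[{"travel": [0, 0, 0.0025], "turn": [0, 0, 0]}, {"travel": [0, 0, 0.0025], "turn": [0, 0, 0]}])

```text
time: 5.15
position: [0.4388, -0.2673, 0.1048]
tool_rot: [3.133, -0.195, 0.004]
ft_force: [5.5, -4.1, -9.3]
grip_width: 0.314
grip_force: 30.0
```

>>> step_arm(commands=[{"travel": [0, 0, 0], "turn": [0, 0, 0]}, {"travel": [0, 0, 0], "turn": [0, 0, 0]}, {"travel": [0, 0, 0], "turn": [0, 0, 0]}, {"travel": [0, 0, 0], "turn": [0, 0, 0]}], gripper=0.55)

```text
time: 5.55
position: [0.4376, -0.2661, 0.1047]
tool_rot: [-3.135, 0.195, 0.001]
ft_force: [1.3, -0.2, 0.5]
grip_width: 0.522
grip_force: 0.0
```

>>> step_arm(commands=[{"travel": [0, 0, -0.03], "turn": [0, 0, 0]}, {"travel": [0, 0, -0.08], "turn": [0, 0, -8]}, {"travel": [0, 0, -0.11], "turn": [0, 0, -16]}, {"travel": [0, 0, -0.13], "turn": [0, 0, -24]}, {"travel": [0, 0, -0.13], "turn": [0, 0, -32]}])

```text
time: 6.05
position: [0.4393, -0.2671, 0.2379]
tool_rot: [3.064, 0.686, 0.008]
ft_force: [0.1, -0.5, -0.2]
grip_width: 0.553
grip_force: 0.0
```

>>> step_arm(commands=[{"travel": [0, 0, 0], "turn": [0, 0, -8]}, {"travel": [0, 0, 0], "turn": [0, 0, -16]}, {"travel": [0, 0, 0], "turn": [0, 0, -24]}, {"travel": [0, 0, 0], "turn": [0, 0, -26]}, {"travel": [0, 0, 0], "turn": [0, 0, -26]}], gripper=0)

```text
time: 6.55
position: [0.4376, -0.2662, 0.2346]
tool_rot: [-2.836, -1.349, 0.0]
ft_force: [0.3, 0.7, 0.0]
grip_width: 0.182
grip_force: 0.0
```

Run:
```python
from h import *
s=ctrl.get_state();i=ctrl.get_image('wrist');m=wristm(s);np.savez('w2',s=s['position'],r=s['tool_rot'])
R=Ro.from_rotvec(s['tool_rot']).as_matrix()
print(s['time'],s['position'],np.degrees(np.arctan2(R[1,1],R[0,1])),s['joint_positions'].round(2),s['grip_width'])
print('knob up/down',np.array(proj(m,[.4375,-.2675,.118]))*1.5,np.array(proj(m,[.4375,-.2675,.107]))*1.5)
cv2.imwrite('pics/w2.png',cv2.resize(i[...,::-1],None,fx=1.5,fy=1.5,interpolation=cv2.INTER_CUBIC))
```

```text
6.55 [ 0.43755337 -0.2661547   0.23456122] -39.11650474622852 [-0.42  0.01  0.93  1.82 -0.01  1.32 -0.17] 0.18166503737044748
knob up/down [385.5609823  295.47043961] [385.47922409 290.61890904]
```

View pics/w2.png

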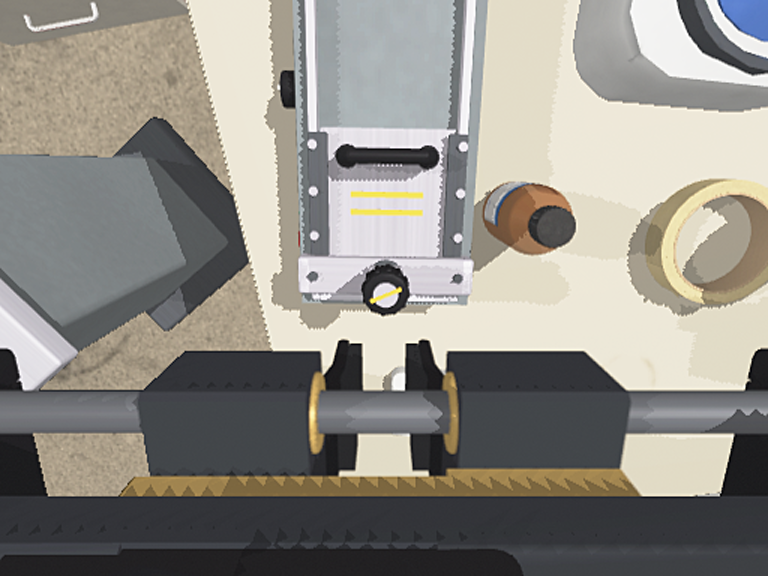

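The knob at (386,293) has turned about 65° and looks raised. The guard bar runs from (346,156) to (430,156), parallel to the closed fingers. I'm going in behind the bar to push it.

>>> step_arm(commands=[{"travel": [0.05, 0.001, 0], "turn": [0, 0, 0]}, {"travel": [0.05, 0.001, 0.05], "turn": [0, 0, 0]}, {"travel": [0.05, 0.001, 0.1], "turn": [0, 0, 0]}, {"travel": [0.05, 0.001, 0.14], "turn": [0, 0, 0]}, {"travel": [0.05, 0.001, 0.156], "turn": [0, 0, 0]}])

```text
time: 7.1
position: [0.4675, -0.2269, 0.075]
tool_rot: [-2.834, -1.347, 0.008]
ft_force: [0.5, -0.2, -1.9]
grip_width: 0.008
grip_force: 0.0
```

>>> step_arm(commands=[{"travel": [0.0, 0, 0], "turn": [0, 0, 0]}, {"travel": [0.006, 0, 0], "turn": [0, 0, 0]}, {"travel": [0.012, 0, 0], "turn": [0, 0, 0]}, {"travel": [0.018, 0, 0], "turn": [0, 0, 0]}, {"travel": [0.026, 0, 0], "turn": [0, 0, 0]}])

```text
time: 7.6
position: [0.4875, -0.2086, 0.0801]
tool_rot: [2.835, 1.348, 0.003]
ft_force: [-1.6, -2.4, 2.9]
grip_width: 0.006
grip_force: 1.5
```

Run:
```python
from h import *
s=ctrl.get_state();p=s['position'];d=p[:2]-[.4375,-.2675];a=np.radians(50.5)
print(p,'warmer y',d@[np.cos(a),np.sin(a)]-.105,'x',d@[np.sin(a),-np.cos(a)],s['ft_force'],s['grip_width'])
```

```text
[ 0.4875351  -0.20861658  0.08008229] warmer y -0.027737865410778564 x 0.0011538488710478023 [-1.6133433  -2.38101762  2.91794286] 0.0055658579952939735
```

>>> step_arm(commands=[{"travel": [0.012, 0, 0], "turn": [0, 0, 0]}, {"travel": [0.024, 0, 0], "turn": [0, 0, 0]}, {"travel": [0.036, 0, 0], "turn": [0, 0, 0]}, {"travel": [0.048, 0, 0], "turn": [0, 0, 0]}, {"travel": [0.06, 0, 0], "turn": [0, 0, 0]}])

```text
time: 8.1
position: [0.5253, -0.1626, 0.0793]
tool_rot: [2.834, 1.347, -0.0]
ft_force: [-2.3, -7.7, 5.4]
grip_width: 0.005
grip_force: 3.8
```

>>> step_arm(commands=[{"travel": [0.012, 0, 0], "turn": [0, 0, 0]}, {"travel": [0.022, 0, 0], "turn": [0, 0, 0]}, {"travel": [0.032, 0, 0], "turn": [0, 0, 0]}, {"travel": [0.04, 0, 0], "turn": [0, 0, 0]}, {"travel": [0.045, 0, 0], "turn": [0, 0, 0]}])

```text
time: 8.6
position: [0.5538, -0.1285, 0.0795]
tool_rot: [2.834, 1.347, -0.001]
ft_force: [-1.7, -6.9, 4.3]
grip_width: 0.003
grip_force: 3.6
```

>>> step_arm(commands=[{"travel": [0, 0, 0], "turn": [0, 0, 0]}, {"travel": [0, 0, 0], "turn": [0, 0, 0]}])

```text
time: 8.8
position: [0.5538, -0.1273, 0.0791]
tool_rot: [2.835, 1.348, 0.001]
ft_force: [-1.0, -5.2, 3.1]
grip_width: 0.005
grip_force: 2.4
```

Run:
```python
from h import *
s=ctrl.get_state();p=s['position'];d=p[:2]-[.4375,-.2675];a=np.radians(50.5)
print(p,'warmer y',d@[np.cos(a),np.sin(a)]-.105,'x',d@[np.sin(a),-np.cos(a)],s['ft_force'],s['grip_width'])
```

```text
[ 0.55375167 -0.12730337  0.07905389] warmer y 0.07712432280726388 x 0.0005266246598065599 [-0.95541653 -5.24365835  3.1175057 ] 0.005426875216027394
```

>>> step_arm(commands=[{"travel": [0.003, 0, 0], "turn": [0, 0, 0]}, {"travel": [0.004, 0, 0], "turn": [0, 0, 0]}, {"travel": [0.004, 0, 0], "turn": [0, 0, 0]}, {"travel": [-0.006, 0, 0], "turn": [0, 0, 0]}, {"travel": [-0.012, 0, 0], "turn": [0, 0, 0]}])

```text
time: 9.3
position: [0.5449, -0.1346, 0.0781]
tool_rot: [-2.835, -1.35, 0.0]
ft_force: [-0.4, 0.5, 0.9]
grip_width: 0.003
grip_force: 0.0
```

>>> step_arm(commands=[{"travel": [0, 0, -0.045], "turn": [0, 0, 0]}, {"travel": [-0.01, 0, -0.09], "turn": [0, 0, 0]}, {"travel": [-0.05, 0, -0.12], "turn": [0, 0, 0]}, {"travel": [-0.09, 0, -0.15], "turn": [0, 0, 0]}, {"travel": [-0.1, 0, -0.157], "turn": [0, 0, 0]}], gripper=0.55)

```text
time: 9.8
position: [0.4806, -0.2178, 0.2389]
tool_rot: [2.839, 1.34, 0.008]
ft_force: [0.3, -0.4, -0.1]
grip_width: 0.374
grip_force: 0.0
```

Run:
```python
from h import *
s=ctrl.get_state();i=ctrl.get_image('wrist');m=wristm(s);np.savez('w3',s=s['position'],r=s['tool_rot'])
R=Ro.from_rotvec(s['tool_rot']).as_matrix()
print(s['time'],s['position'],np.degrees(np.arctan2(R[1,1],R[0,1])),s['grip_width'])
c=np.array([.4375,-.2675,0]);a=np.radians(50.5);ey=np.array([np.cos(a),np.sin(a),0])
for n,y,z in[('seat',.063,.05),('knob up',0,.118),('bar@58',.105+.095,.08)]:print(n,np.array(proj(m,c+ey*y+[0,0,z]))*1.5)
cv2.imwrite('pics/w3.png',cv2.resize(i[...,::-1],None,fx=1.5,fy=1.5,interpolation=cv2.INTER_CUBIC))
```

```text
9.8 [ 0.48060691 -0.21782926  0.2388634 ] -39.45307607842518 0.3736576563198246
seat [380.71812141 272.04289965]
knob up [380.66363731 391.11078329]
bar@58 [380.49092173  62.36623194]
```

View pics/w3.png

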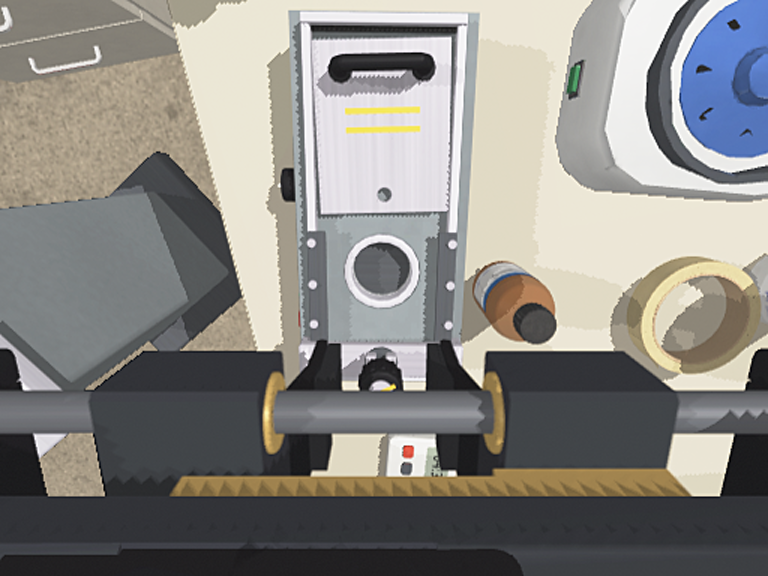

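The guard is clear of the lips, with its edge at row 213 and the lips ending at 233. The seat ring is centred at (382,271), so the seat is at about (0.4784,-0.2187). Now I'm arcing over to the flask.

>>> step_arm(commands=[{"travel": [0.032, -0.011, 0], "turn": [0, 0, -3.6]}, {"travel": [0.064, -0.021, 0], "turn": [0, 0, -7.3]}, {"travel": [0.097, -0.032, 0], "turn": [0, 0, -10.9]}, {"travel": [0.129, -0.042, 0], "turn": [0, 0, -14.6]}, {"travel": [0.161, -0.053, 0], "turn": [0, 0, -18.2]}])

```text
time: 10.35
position: [0.543, -0.0516, 0.2346]
tool_rot: [-2.582, -1.788, 0.001]
ft_force: [0.2, 0.2, 0.8]
grip_width: 0.555
grip_force: 0.0
```

>>> step_arm(commands=[{"travel": [0.033, -0.012, 0], "turn": [0, 0, -3.6]}, {"travel": [0.066, -0.023, 0], "turn": [0, 0, -7.3]}, {"travel": [0.099, -0.035, 0], "turn": [0, 0, -10.9]}, {"travel": [0.132, -0.046, 0], "turn": [0, 0, -14.6]}, {"travel": [0.165, -0.058, 0], "turn": [0, 0, -18.2]}])

```text
time: 10.85
position: [0.5472, 0.1229, 0.2351]
tool_rot: [-2.267, -2.174, 0.001]
ft_force: [0.2, -0.6, -0.5]
grip_width: 0.549
grip_force: 0.0
```

>>> step_arm(commands=[{"travel": [0.038, -0.013, 0], "turn": [0, 0, -4.5]}, {"travel": [0.076, -0.026, 0], "turn": [0, 0, -9]}, {"travel": [0.12, -0.042, 0], "turn": [0, 0, -13.5]}, {"travel": [0.155, -0.054, 0], "turn": [0, 0, -18.2]}, {"travel": [0.17, -0.059, 0], "turn": [0, 0, -18.2]}])

```text
time: 11.35
position: [0.4936, 0.2987, 0.2348]
tool_rot: [-1.889, -2.508, 0.0]
ft_force: [0.6, -0.3, -0.4]
grip_width: 0.548
grip_force: 0.0
```

Run:
```python
from h import *
ctrl.get_image('wrist')
s=ctrl.get_state();i=ctrl.get_image('wrist');m=wristm(s);np.savez('w4',s=s['position'],r=s['tool_rot'])
R=Ro.from_rotvec(s['tool_rot']).as_matrix()
print(s['time'],s['position'],np.degrees(np.arctan2(R[1,1],R[0,1])),s['grip_width'])
print(np.array(proj(m,[.498,.287,.12]))*1.5)
cv2.imwrite('pics/w4.png',cv2.resize(i[...,::-1],None,fx=1.5,fy=1.5,interpolation=cv2.INTER_CUBIC))
```

```text
11.4 [0.49350541 0.29948956 0.23476598] 15.982784875203214 0.5488613379700631
[385.24883938 316.76736011]
```

View pics/w4.png

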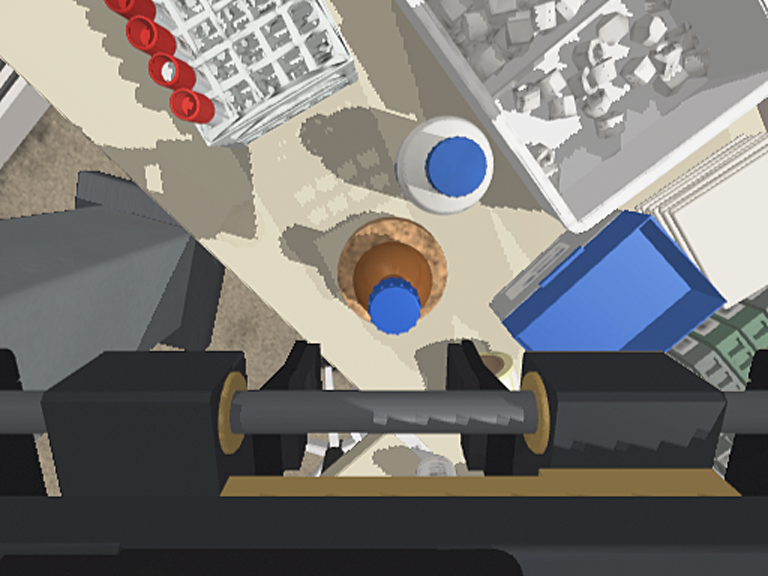

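The cap top is at (395,308), with the bulb at (393,275) inside the cork ring. The buffer bottle is at (445,165), clear of the line along which the fingers close.

Run:
```python
from h import *
z=np.load('w4.npz');s={'position':z['s'],'tool_rot':z['r']};m=wristm(s);R=Ro.from_rotvec(s['tool_rot']).as_matrix()
for n,u,v,h in[('cap',395,309,.12),('bulb',392,272,.045),('ring',392,272,.026),('buf',457,166,.135)]:
  p=atz(m,u/1.5,v/1.5,h);print(n,p,R.T@(p-s['position']))
```

```text
cap [0.50224791 0.29329672 0.12      ] [-0.00856637  0.0068317   0.114743  ]
bulb [0.50021394 0.29846374 0.045     ] [-0.00317349  0.00638557  0.18975336]
ring [0.50174136 0.29439308 0.026     ] [-0.00754142  0.00675501  0.20874514]
buf [0.50958245 0.38100872 0.135     ] [0.07376234 0.03801677 0.09985458]
```

>>> step_arm(commands=[{"travel": [-0.008, 0.007, 0.03], "turn": [0, 0, 0]}, {"travel": [-0.008, 0.007, 0.065], "turn": [0, 0, 0]}, {"travel": [-0.008, 0.007, 0.1], "turn": [0, 0, 0]}, {"travel": [-0.008, 0.007, 0.125], "turn": [0, 0, 0]}, {"travel": [-0.008, 0.007, 0.132], "turn": [0, 0, 0]}])

```text
time: 11.95
position: [0.5046, 0.283, 0.1006]
tool_rot: [-1.906, -2.497, 0.009]
ft_force: [-0.1, -0.3, -0.2]
grip_width: 0.551
grip_force: 0.0
```

>>> step_arm(commands=[{"travel": [0, 0, 0], "turn": [0, 0, 0]}, {"travel": [0, 0, 0], "turn": [0, 0, 0]}, {"travel": [0, 0, 0], "turn": [0, 0, 0]}, {"travel": [0, 0, 0], "turn": [0, 0, 0]}, {"travel": [0, 0, 0], "turn": [0, 0, 0]}], gripper=0.1, force=20)

```text
time: 12.45
position: [0.506, 0.2871, 0.1051]
tool_rot: [1.901, 2.5, 0.004]
ft_force: [-0.7, -0.7, 6.0]
grip_width: 0.35
grip_force: 19.9
```

>>> step_arm(commands=[{"travel": [0, 0, 0], "turn": [0, 0, 0]}, {"travel": [0, 0, 0], "turn": [0, 0, 0]}, {"travel": [0, 0, 0], "turn": [0, 0, 0]}])

```text
time: 12.75
position: [0.506, 0.2871, 0.105]
tool_rot: [1.901, 2.5, 0.003]
ft_force: [-1.2, -1.0, 6.4]
grip_width: 0.347
grip_force: 19.9
```

Run:
```python
from h import *
s=ctrl.get_state();i=ctrl.get_image('top')
print(s['position'],s['ft_force'],s['torque'],s['grip_width'])
cv2.imwrite('pics/g1.png',cv2.resize(i[120:270,80:280,::-1],(800,600),interpolation=cv2.INTER_CUBIC))
j=ctrl.get_image('wrist');cv2.imwrite('pics/g1w.png',cv2.resize(j[100:340,100:420,::-1],(800,600),interpolation=cv2.INTER_CUBIC))
```

```text
[0.50603286 0.28707021 0.10496858] [-1.24415822 -0.99472845  6.39312131] [-0.27611609  0.29476003 -0.0202998 ] 0.3468392268747824
```

View pics/g1w.png

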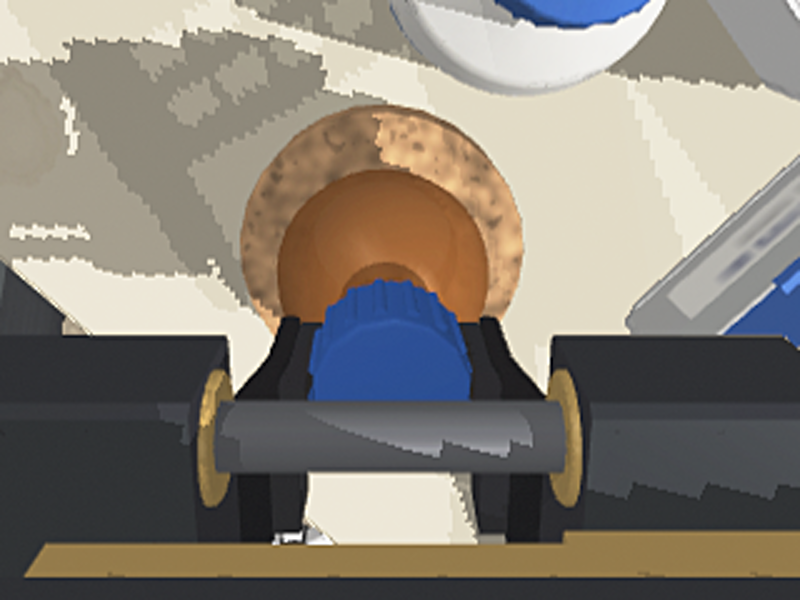

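The cap is held about 7 mm off the pads' centre along tool +x. I'll release, shift and regrip for a sound hold.

>>> step_arm(commands=[{"travel": [0, 0, 0], "turn": [0, 0, 0]}, {"travel": [0, 0, 0], "turn": [0, 0, 0]}, {"travel": [0.003, 0, 0], "turn": [0, 0, 0]}, {"travel": [0.007, 0, 0], "turn": [0, 0, 0]}, {"travel": [0.007, 0, 0], "turn": [0, 0, 0]}], gripper=0.55)

```text
time: 13.35
position: [0.5029, 0.2945, 0.1033]
tool_rot: [-1.9, -2.502, -0.0]
ft_force: [-0.3, 0.2, 0.1]
grip_width: 0.543
grip_force: 0.0
```

>>> step_arm(commands=[{"travel": [0, 0, 0], "turn": [0, 0, 0]}, {"travel": [0, 0, 0], "turn": [0, 0, 0]}, {"travel": [0, 0, 0], "turn": [0, 0, 0]}, {"travel": [0, 0, 0], "turn": [0, 0, 0]}, {"travel": [0, 0, 0], "turn": [0, 0, 0]}], gripper=0.1, force=20)

```text
time: 13.85
position: [0.5033, 0.2933, 0.1036]
tool_rot: [-1.902, -2.5, 0.0]
ft_force: [-0.9, 0.1, 1.4]
grip_width: 0.348
grip_force: 20.0
```

>>> step_arm(commands=[{"travel": [0, 0, -0.015], "turn": [0, 0, 0]}, {"travel": [0, 0, -0.045], "turn": [0, 0, 0]}, {"travel": [0, 0, -0.085], "turn": [0, 0, 0]}, {"travel": [0, 0, -0.125], "turn": [0, 0, 0]}, {"travel": [0, 0, -0.155], "turn": [0, 0, 0]}])

```text
time: 14.35
position: [0.5041, 0.2934, 0.2625]
tool_rot: [1.902, 2.499, 0.006]
ft_force: [0.1, 0.4, -1.3]
grip_width: 0.348
grip_force: 20.0
```

>>> step_arm(commands=[{"travel": [0, 0, -0.012], "turn": [0, 0, 0]}, {"travel": [0, 0, -0.017], "turn": [0, 0, 0]}, {"travel": [0, 0, -0.017], "turn": [0, 0, 0]}])

```text
time: 14.65
position: [0.5031, 0.2933, 0.2751]
tool_rot: [-1.902, -2.5, 0.001]
ft_force: [0.2, 0.3, -2.4]
grip_width: 0.349
grip_force: 20.0
```

Run:
```python
from h import *
s=ctrl.get_state();R=Ro.from_rotvec(s['tool_rot']).as_matrix();yaw=np.degrees(np.arctan2(R[1,1],R[0,1]))
print(s['position'],yaw,s['ft_force'],s['grip_width'])
p=s['position'];end=np.array([.4784,-.2187]);n=4
r0,r1=np.hypot(*p[:2]),np.hypot(*end);a0,a1=np.arctan2(p[1],p[0]),np.arctan2(end[1],end[0])
W=[(lambda r,a:np.array([r*np.cos(a),r*np.sin(a)]))(r0+(r1-r0)*t,a0+(a1-a0)*t) for t in np.linspace(0,1,n+1)]
Y=np.linspace(yaw,-39.5,n+1)
for k in range(n):
  d=W[k+1]-W[k];c,q=np.cos(np.radians(Y[k])),np.sin(np.radians(Y[k]))
  print('x %.4f y %.4f turn %.2f'%(d@[-q,c],d@[c,q],Y[k]-Y[k+1]))
```

```text
[0.50313186 0.29326741 0.27509422] 15.491648611411797 [ 0.1893066   0.30788312 -2.42616984] 0.34882083257707003
x -0.1379 y 0.0050 turn 13.75
x -0.1345 y 0.0046 turn 13.75
x -0.1312 y 0.0043 turn 13.75
x -0.1279 y 0.0039 turn 13.75
```

>>> step_arm(commands=[{"travel": [-0.02, 0.001, 0], "turn": [0, 0, 2.7]}, {"travel": [-0.048, 0.002, 0], "turn": [0, 0, 5.5]}, {"travel": [-0.078, 0.003, 0], "turn": [0, 0, 8.25]}, {"travel": [-0.108, 0.004, 0], "turn": [0, 0, 11]}, {"travel": [-0.138, 0.005, 0], "turn": [0, 0, 13.75]}])

```text
time: 15.15
position: [0.5459, 0.1573, 0.2755]
tool_rot: [2.195, 2.247, -0.0]
ft_force: [0.4, -0.1, -1.5]
grip_width: 0.351
grip_force: 20.0
```

>>> step_arm(commands=[{"travel": [-0.027, 0.001, 0], "turn": [0, 0, 2.7]}, {"travel": [-0.054, 0.002, 0], "turn": [0, 0, 5.5]}, {"travel": [-0.081, 0.003, 0], "turn": [0, 0, 8.25]}, {"travel": [-0.108, 0.004, 0], "turn": [0, 0, 11]}, {"travel": [-0.1345, 0.0045, 0], "turn": [0, 0, 13.75]}])

```text
time: 15.65
position: [0.5536, 0.0253, 0.2757]
tool_rot: [-2.445, -1.972, -0.001]
ft_force: [0.2, 0.2, -1.4]
grip_width: 0.349
grip_force: 20.0
```

>>> step_arm(commands=[{"travel": [-0.026, 0.001, 0], "turn": [0, 0, 2.7]}, {"travel": [-0.052, 0.002, 0], "turn": [0, 0, 5.5]}, {"travel": [-0.079, 0.003, 0], "turn": [0, 0, 8.25]}, {"travel": [-0.105, 0.004, 0], "turn": [0, 0, 11]}, {"travel": [-0.131, 0.0045, 0], "turn": [0, 0, 13.75]}])

```text
time: 16.15
position: [0.5303, -0.1037, 0.2757]
tool_rot: [-2.664, -1.665, -0.001]
ft_force: [0.5, -0.6, -1.1]
grip_width: 0.345
grip_force: 20.0
```

>>> step_arm(commands=[{"travel": [-0.03, 0.001, 0], "turn": [0, 0, 3.5]}, {"travel": [-0.065, 0.002, 0], "turn": [0, 0, 7.0]}, {"travel": [-0.1, 0.003, 0], "turn": [0, 0, 11]}, {"travel": [-0.12, 0.004, 0], "turn": [0, 0, 13.75]}, {"travel": [-0.128, 0.004, 0], "turn": [0, 0, 13.75]}])

```text
time: 16.65
position: [0.4771, -0.2218, 0.2758]
tool_rot: [-2.845, -1.331, -0.001]
ft_force: [-1.0, -0.2, -1.0]
grip_width: 0.346
grip_force: 20.0
```

>>> step_arm(commands=[{"travel": [0, 0, 0], "turn": [0, 0, 0]}, {"travel": [0, 0, 0], "turn": [0, 0, 0]}, {"travel": [0, 0, 0], "turn": [0, 0, 0]}])

```text
time: 16.95
position: [0.4797, -0.2167, 0.2754]
tool_rot: [-2.839, -1.345, 0.0]
ft_force: [-0.1, -0.1, -1.7]
grip_width: 0.348
grip_force: 20.0
```

Run:
```python
from h import *
s=ctrl.get_state();R=Ro.from_rotvec(s['tool_rot']).as_matrix();yaw=np.degrees(np.arctan2(R[1,1],R[0,1]))
print(s['position'],yaw,R[:,2],s['ft_force'],s['grip_width'],s['qd'].round(3))
print('move',R.T@(np.array([.4784,-.2187,.145])-s['position']))
```

```text
[ 0.47966401 -0.21674238  0.27536595] -39.31076674041891 [-2.25739791e-04  3.64654683e-04 -9.99999908e-01] [-0.08618292 -0.10723003 -1.6859731 ] 0.3478201208283529 [ 0.     0.     0.003 -0.002  0.001  0.001  0.001]
move [-0.00233357  0.0003151   0.13036551]
```

>>> step_arm(commands=[{"travel": [-0.0025, 0, 0.035], "turn": [0, 0, 0]}, {"travel": [-0.0025, 0, 0.07], "turn": [0, 0, 0]}, {"travel": [-0.0025, 0, 0.1], "turn": [0, 0, 0]}, {"travel": [-0.0025, 0, 0.12], "turn": [0, 0, 0]}, {"travel": [-0.0025, 0, 0.13], "turn": [0, 0, 0]}])

```text
time: 17.45
position: [0.4767, -0.2188, 0.1434]
tool_rot: [-2.838, -1.343, 0.004]
ft_force: [-0.3, -0.3, -0.7]
grip_width: 0.348
grip_force: 20.0
```

>>> step_arm(commands=[{"travel": [0, 0, 0.0], "turn": [0, 0, 0]}, {"travel": [0, 0, 0.003], "turn": [0, 0, 0]}, {"travel": [0, 0, 0.006], "turn": [0, 0, 0]}, {"travel": [0, 0, 0.009], "turn": [0, 0, 0]}, {"travel": [0, 0, 0.009], "turn": [0, 0, 0]}])

```text
time: 17.95
position: [0.4773, -0.2205, 0.1366]
tool_rot: [-2.841, -1.34, -0.001]
ft_force: [0.3, 0.2, -0.7]
grip_width: 0.349
grip_force: 20.0
```

Run:
```python
from h import *
s=ctrl.get_state();i=ctrl.get_image('wrist');print(s['position'],s['ft_force'],s['torque'],s['grip_width'])
cv2.imwrite('pics/g2w.png',cv2.resize(i[100:340,100:420,::-1],(800,600),interpolation=cv2.INTER_CUBIC))
```

```text
[ 0.47725175 -0.22048964  0.1366328 ] [ 0.3117267   0.16911487 -0.6903905 ] [-0.07612534  0.07100709 -0.00759928] 0.3489490051455408
```

View pics/g2w.png

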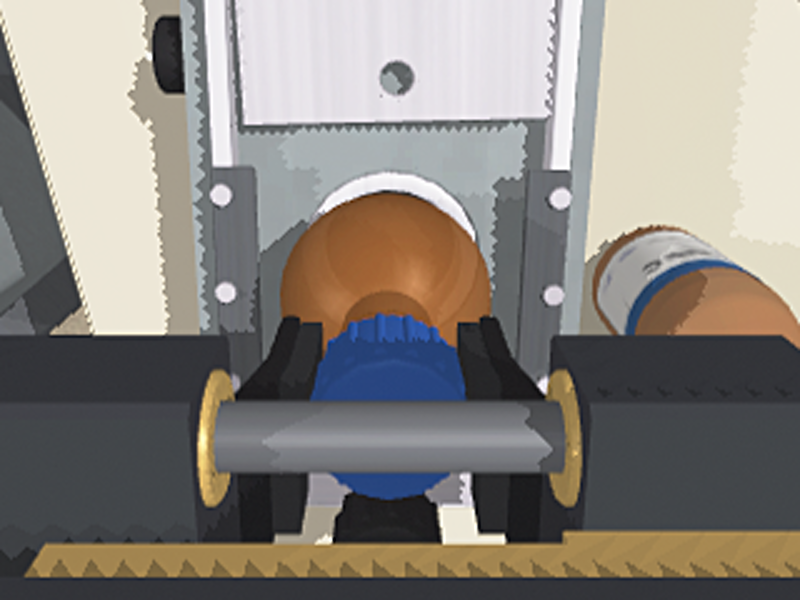

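The flask hangs just above the ring. The ring's white arc is centred near column 396 and the bulb near column 386, so there may be a small lateral offset. I'll fit it from this still picture.

Run:
```python
from h import *
from scipy.optimize import least_squares
s=ctrl.get_state();i=ctrl.get_image('wrist').astype(int);m=wristm(s);R=Ro.from_rotvec(s['tool_rot']).as_matrix()
h=cv2.cvtColor(i.astype(np.uint8),cv2.COLOR_RGB2HSV).astype(int)
pts=[]
for u in range(225,295):
  c=[v for v in range(160,200) if i[v,u].min()>205]
  if c:pts.append((u,c[0]-.5))
pts=np.array(pts);print(len(pts),pts[::8].tolist())
m2=m
def res(q,r):
  out=[]
  for u,v in pts:
    X=atz(m2,u,v,.05);out.append(np.hypot(X[0]-q[0],X[1]-q[1])-r)
  return out
f=least_squares(res,[.4784,-.2187],args=(.0285,),loss='soft_l1',f_scale=.0005);print('seat',f.x,'rms',np.sqrt(np.mean(f.fun**2)))
d=R.T@(np.r_[f.x,.05]-s['position']);print('seat in tool',d)
# bulb silhouette: orange
o=(h[...,0]<18)&(h[...,1]>130);o[:,:205]=0;o[:,305:]=0
for v in range(195,226,6):
  u=np.where(o[v])[0];print(v,u.min(),u.max(),(u.min()+u.max())/2)
# expected bulb silhouette centre, flask on TCP axis
for y in(0,.002):
  X=s['position']+R@[0,y,.0636-.005]; print(y,proj(m,X))
```

```text
63 [[227.0, 183.5], [235.0, 175.5], [243.0, 171.5], [251.0, 169.5], [259.0, 169.5], [267.0, 170.5], [275.0, 174.5], [283.0, 181.5]]
seat [ 0.47784173 -0.21903269] rms 0.0003034600895284774
seat in tool [ 0.00151188 -0.00056128  0.08673566]
195 220 287 253.5
201 216 291 253.5
207 214 294 254.0
213 213 295 254.0
219 213 295 254.0
225 213 295 254.0
0 (np.float64(256.24153567678616), np.float64(217.72123716903704))
0.002 (np.float64(259.0485365585659), np.float64(217.72073357368282))
```

The fit puts the seat +1.7 mm along tool x and about +1 mm along tool y from the bulb. I'll correct that and lower gently.

>>> step_arm(commands=[{"travel": [0.0017, 0.001, 0], "turn": [0, 0, 0]}, {"travel": [0.0017, 0.001, 0.002], "turn": [0, 0, 0]}, {"travel": [0.0017, 0.001, 0.004], "turn": [0, 0, 0]}, {"travel": [0.0017, 0.001, 0.006], "turn": [0, 0, 0]}, {"travel": [0.0017, 0.001, 0.006], "turn": [0, 0, 0]}])

```text
time: 18.55
position: [0.4787, -0.2198, 0.1301]
tool_rot: [-2.841, -1.34, 0.001]
ft_force: [0.2, 0.3, -1.2]
grip_width: 0.348
grip_force: 20.0
```

>>> step_arm(commands=[{"travel": [0, 0, 0.0007], "turn": [0, 0, 0]}, {"travel": [0, 0, 0.0014], "turn": [0, 0, 0]}, {"travel": [0, 0, 0.0014], "turn": [0, 0, 0]}])

```text
time: 18.85
position: [0.479, -0.2199, 0.1291]
tool_rot: [-2.842, -1.34, -0.0]
ft_force: [-0.5, -1.0, -1.7]
grip_width: 0.35
grip_force: 20.0
```

>>> step_arm(commands=[{"travel": [0, 0, 0.0007], "turn": [0, 0, 0]}, {"travel": [0, 0, 0.0012], "turn": [0, 0, 0]}, {"travel": [0, 0, 0.0012], "turn": [0, 0, 0]}])

```text
time: 19.15
position: [0.4793, -0.2199, 0.1281]
tool_rot: [2.841, 1.34, 0.001]
ft_force: [-0.1, -0.4, 0.7]
grip_width: 0.351
grip_force: 20.0
```

Contact: the vertical force has gone from -1.7 N to +0.7 N. I'll open the fingers and rise straight up.

>>> step_arm(commands=[{"travel": [0, 0, 0.0005], "turn": [0, 0, 0]}, {"travel": [0, 0, 0.0005], "turn": [0, 0, 0]}])

```text
time: 19.35
position: [0.4795, -0.2198, 0.1278]
tool_rot: [2.841, 1.34, 0.001]
ft_force: [0.2, 0.8, 2.7]
grip_width: 0.347
grip_force: 20.0
```

>>> step_arm(commands=[{"travel": [0, 0, 0], "turn": [0, 0, 0]}, {"travel": [0, 0, 0], "turn": [0, 0, 0]}, {"travel": [0, 0, 0], "turn": [0, 0, 0]}, {"travel": [0, 0, 0], "turn": [0, 0, 0]}], gripper=0.55)

```text
time: 19.75
position: [0.4789, -0.2199, 0.1273]
tool_rot: [-2.841, -1.34, 0.0]
ft_force: [-0.1, 0.9, 0.5]
grip_width: 0.536
grip_force: 0.0
```

>>> step_arm(commands=[{"travel": [0, 0, -0.02], "turn": [0, 0, 0]}, {"travel": [0, 0, -0.05], "turn": [0, 0, 0]}, {"travel": [0, 0, -0.09], "turn": [0, 0, 0]}, {"travel": [0, 0, -0.12], "turn": [0, 0, 0]}, {"travel": [0, 0, -0.13], "turn": [0, 0, 0]}])

```text
time: 20.25
position: [0.4804, -0.2207, 0.2606]
tool_rot: [2.839, 1.338, 0.007]
ft_force: [0.3, 0.1, -0.5]
grip_width: 0.547
grip_force: 0.0
```

>>> step_arm(commands=[{"travel": [0, 0, 0], "turn": [0, 0, 0]}, {"travel": [0, 0, 0], "turn": [0, 0, 0]}, {"travel": [0, 0, 0], "turn": [0, 0, 0]}, {"travel": [0, 0, 0], "turn": [0, 0, 0]}])

```text
time: 20.65
position: [0.4783, -0.2196, 0.2561]
tool_rot: [-2.84, -1.339, 0.003]
ft_force: [-0.1, -0.0, 0.5]
grip_width: 0.555
grip_force: 0.0
```

Run:
```python
from h import *
s=ctrl.get_state();i=ctrl.get_image('wrist');m=wristm(s);print(s['time'],s['position'],s['ft_force'])
for n,z in[('cap top',.145),('bulb',.07)]:print(n,np.array(proj(m,[.478,-.219,z]))*1.5)
cv2.imwrite('pics/f.png',cv2.resize(i[...,::-1],None,fx=1.5,fy=1.5,interpolation=cv2.INTER_CUBIC))
```

```text
20.65 [ 0.47829943 -0.21962234  0.25606345] [-0.07738506 -0.00089562  0.46820711]
cap top [383.44614186 295.48965106]
bulb [383.58161362 267.65119486]
```

View pics/f.png

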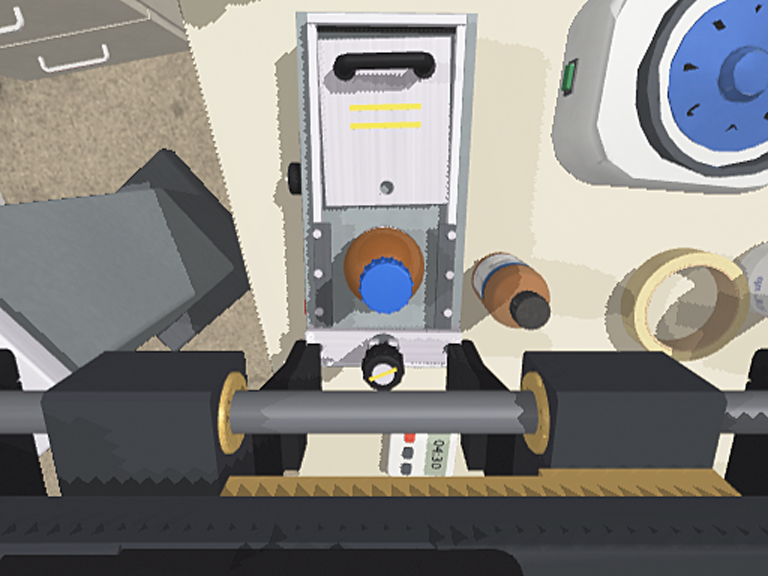

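The flask stands in the seat, with the bulb at (384,267) as predicted. The cap is at (387,288) where upright would put it at (383,295), so it may lean slightly. I'll measure the tilt.

Run:
```python
from h import *
s=ctrl.get_state();m=wristm(s);R=Ro.from_rotvec(s['tool_rot']).as_matrix()
i=ctrl.get_image('wrist');h=cv2.cvtColor(i,cv2.COLOR_RGB2HSV).astype(int)
b=(h[...,0]>98)&(h[...,0]<125)&(h[...,1]>120);b[:,:225]=0;b[:,290:]=0;b[:160]=0;b[225:]=0
V=h[...,2];print(np.percentile(V[b],[5,25,50,75,95]))
# silhouettes compared with an upright model: cap (z .121-.145 r .0155), bulb r .03
def sil(c,lean):
  o=np.zeros(i.shape[:2],np.uint8);q=np.zeros_like(o);ax=np.array([lean[0],lean[1],1.]);ax/=np.linalg.norm(ax)
  t=np.linspace(0,2*np.pi,40);cc=np.array([c[0],c[1],.07])
  P=[cc+ax*k+.0155*np.array([np.cos(a),np.sin(a),0]) for k in(.051,.075) for a in t]
  cv2.fillConvexPoly(o,cv2.convexHull(np.round([proj(m,p) for p in P]).astype(np.int32)),1);return o>0
b2=cv2.morphologyEx(b.astype(np.uint8),cv2.MORPH_OPEN,np.ones((3,3)))>0
best=[]
for lx in np.arange(-.2,.21,.02):
  for ly in np.arange(-.2,.21,.02):
    d=R@[lx,ly,0];o=sil((.4781,-.2191),d[:2]);best.append(((o&b2).sum()/(o|b2).sum(),lx,ly))
best.sort(reverse=True);print(np.round(best[:5],3))
o=(h[...,0]<18)&(h[...,1]>130);o[:,:215]=0;o[:,300:]=0;o[:140]=0;o[200:]=0
ys,xs=np.where(cv2.morphologyEx(o.astype(np.uint8),cv2.MORPH_OPEN,np.ones((3,3)))>0);print('bulb',xs.min(),xs.max(),ys.min())
for dx in(-.004,0,.004):
  c=np.array([.4781,-.2191,.07])+R@[dx,0,0];cm=-m['R'].T@m['t'];e=c-cm;n=np.linalg.norm(e);e/=n
  rng=[proj(m,c+.03*w) for w in Ro.random(4000,random_state=1).apply([0,0,1]) if abs(w@e+.03/n)<.05];rng=np.array(rng);print(dx,rng[:,0].min(),rng[:,0].max(),rng[:,1].min())
```

```text
[151.85 221.   222.   224.   230.15]
[[ 0.905  0.06   0.02 ]
 [ 0.902  0.06  -0.   ]
 [ 0.89   0.08  -0.   ]
 [ 0.887  0.08   0.02 ]
 [ 0.886  0.04   0.02 ]]
bulb 229 281 152
-0.004 228.61082774984325 282.61441021396223 154.79152764787383
0 228.5245170796139 282.700746247744 151.1543132774659
0.004 228.43765281128194 282.7876361092592 147.4937466786959
```

The bulb is within about 1 mm of the seat axis, and the lean is about 0.06 rad against a limit of 0.12. The guard is clear, the knob is still turned and the gripper touches nothing, so I'm handing in.

```bash
python3 -c "
from bench import ctrl
print(ctrl.close_job())"
```

```text
the job is handed in; nothing more can be done
None
```

I handed the job in, but no verdict came back. By my last pictures the plunger knob is still turned (its lift was never read), the guard is clear of its guides by about 10 mm, and the flask stands in the seat ring, centred to about 1 mm and leaning about 0.06 rad.

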